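Mount the face mill on its arbor and nip up the draw screw

ROBOT

A 6-joint arm with a two-finger parallel gripper is mounted at the origin on the work surface. World frame = base frame: x ahead of the robot, y to its left, z up, the work surface at z = 0. Lengths are in mm, angles in rad, forces in N, time in s.
With the tool pointing down it reaches from about 300 to 775 mm from the base axis. Payload 14.6 kg.
Tool frame: the origin (TCP) lies on the centre line of the jaws, within the pads' length; the fingertips stand 19 mm ahead of it and the grasp point (between the pads) is the TCP (bot.tip_reach is the distance from the TCP to the fingertips, in mm); y points along the fingers, x is the direction in which the jaws open and shut, and the axes are right-handed (so a half turn about y gives the same grasp; the last joint's range is limited). The gripper opens to 85 mm and grips with 20 to 120 N. Pads are 22 mm wide; open, the fingers measure 114 mm over their backs; the gripper's body (76 mm by 85 mm) begins 54 mm behind the grasp point. The pads swing forward as they close: fully open they stand 13 mm farther back than shut.
Start: joints at [-1.351, 0.3, 1.521, -0, 1.321, -0.067], TCP at [155.58, -527.527, 217.081] pointing down, gripper open.
Joint ranges: [-3.03, 3.03], [-0.79, 2.21], [0.23, 2.52], [-1.04, 4.18], [0, 3.07], [-2.55, 2.55]. Speed limits (rad/s): [2.22, 2.22, 2.57, 3.14, 3.14, 3.14].

INTERFACE

Orientations are given as a unit quaternion [w, x, y, z].
In Python, from rig import bot gives the robot as it stands. Calls block until the motion is done:
- bot.move_to(position, orientation): joint-space move of the TCP to a pose.
- bot.servo_line(position, attitude=None, speed=150, until_force=None): straight line of the TCP; attitude=None keeps the orientation; speed is the mean speed in mm/s. With until_force (N) it stops when the force on the tool has changed by that much, and returns True; else False.
- bot.move_joints(angles): joint-space move.
- bot.move_gripper(opening, grip_force=None): finger opening in mm; grip_force is the grip in N (None keeps the last); returns when the fingers have stopped.
- bot.dwell(seconds).
- bot.ik(position, orientation): joint angles nearest the present ones, or None.
- bot.read_state(): the state.
- bot.read_camera(name): name is "side" or "top" or "wrist"; returns a dict with "image" (480x640x3 uint8, blue, green, red), "depth" (480x640 float32, mm along the optical axis (not along the pixel's ray), 0 where there is no reading), "fovy" (degrees; the focal length in pixels is half the picture's height over the tangent of half this angle, whatever the lens; pixels are square), "cx", "cy" (the principal point, pixels), "eye" and "attitude" of the camera in the world; the wrist camera has in their place "mount" (4x4, takes a point from camera to tool coordinates, whose origin is the TCP and whose axes are the tool frame's). Camera axes: x right, y down, z forward; pixel columns grow to the right and rows downward; lengths in mm; the calibration is good to about 2 mm. A picture is of the moment at which its call begins: read the wrist's pose just before it.
A pose or a line that the arm cannot do raises bot.MotionError and nothing moves.
- bot.finish_job(): hands the job in, once; it reports no verdict.
The state is a dict: "clock": time; "joint_positions": joint angles; "qvel": joint speeds; "effort": joint torques, N m; "ee_pos": TCP position; "tool_rot": TCP orientation; "ft_force": force on the tool from outside, world axes, zero at the start; "moment": the same for the moment, N m; "grip_width": finger opening in mm.
Only numpy, scipy, OpenCV 4.12 (cv2) and the standard library are available. Lean on these libraries where they do the work, as an engineer would, in place of code of your own. Each camera call takes 0.05 s, during which the arm holds its last target. There are 200 camera calls.

TASK

Put the face mill on the upright arbor in the tightening fixture and press it down, turning it until its drive slots drop over the two drive keys and it sits fully home on the arbor's face. Then take the T-handle hex key from the wooden block, push it right to the bottom of the socket of the screw in the middle of the face mill, and only then turn it clockwise until the screw stops. Leave the key standing upright in the screw and let go; do not tip the face mill over or disturb the other things on the desk.

Things in the scene. Friction and masses are not known exactly. Their poses are not given: they have to be found in the camera images.
- fixture: Grey bench fixture fixed to the desk: base plate 140 x 120 x 12, block 88 x 88 up to 58 high, a short ball lever on its -y side. A tool holder stands in it, its arbor pointing straight up. Origin: centre of its underside, on the arbor's axis, z up.
- arbor_face (a point): Centre of the arbor's flat face (54 across, 95 above the desk) where the face mill's underside must rest; axes as fixture. On the face two drive keys, 12 wide, 7 high, along +x and -x, 13 to 28 off the axis; in the middle a round pilot, 27 in diameter, ending 20 above the face, its top 5 mm chamfered to 19 in diameter.
- cutter: Dark steel face mill, five inserts round its upper rim, 60 in diameter, 50 high, 0.7 kg, standing inserts up. Origin: centre of its underside, z up. Bore for the pilot 28.6. A drive slot 14.4 wide, 9 deep runs right across the underside along x (two small dark holes in the top show its line); it fits two ways, half a turn apart, and drops the last 7 mm only with x within 2 degrees of fixture x.
- socket_floor (a point): Bottom of the hex socket of the draw screw, on the cutter's axis, 27 above the cutter's underside. Turns with the screw; z up. Socket 18 across flats, 15 deep, a corner along this x axis and every 60 degrees; its mouth is 8 below the cutter's top, in a counterbore 31 in diameter.
- screw (a joint): Turn of the captive draw screw in the middle of the cutter (head 29 in diameter), rad: grows clockwise seen from above, starts between 0 and 0.2, stops dead at 1.0 (tight). It needs only about 0.05 N m.
- key: T-handle hex key, 130 long, 0.22 kg, upright in the middle hole of the wooden block. Origin: centre of its lower end, z up along the shank. Hex shank 17 across flats, a corner along x and every 60 degrees; the lowest 5 mm taper to 11 in diameter. Black cross handle 110 to 130 above the tip: 100 long along y, 22 wide along x, 20 high.
- key_tip (a point): Centre of the key's lower end; same point and axes as key.
- keyblock: Wooden block fixed to the desk, 60 (x) x 130 (y) x 52 high, the key in its middle hole (40 deep, floor 12 above the desk), eight short drill shanks standing up to 36 above its top, 33 to 51 from its middle along y. Origin: centre of its underside.
- spray_can: bystander on the desk, leave it where it is: closed can, 62 in diameter, 170 high; origin at the centre of its underside.
- screwdriver: bystander on the desk, leave it where it is: screwdriver 190 long along its x, 26 thick; origin at the middle of its underside.
- wrench: bystander on the desk, leave it where it is: flat spanner 190 long along its x, 8 thick; origin at the middle of its underside.
- tape_roll: bystander on the desk, leave it where it is: roll of tape lying flat, 100 in diameter, 24 high; origin at the centre of its underside.
- mug: bystander on the desk, leave it where it is: white mug, 80 in diameter, 92 high, handle at +y; origin at the centre of its underside.
- parts_case: bystander on the desk, leave it where it is: grey plastic case 100 x 150 x 34; origin at the centre of its underside.
- end_mill_holder: bystander on the desk, leave it where it is: spare steel tool holder with an end mill, standing in a square wooden foot 75 wide, 112 high in all; origin at the centre of its underside.
Things that resemble listed ones, but are neither listed nor needed, are in the scene too. Of the things like the key, leave any that is pink; of the rest the smaller one is meant.

How it is judged (in metres and radians):
On the way, in this order (a step that is already met when the one before it is completed fails the run):
1. the face mill sits fully home on the arbor's face, its slots over the drive keys (z of cutter in the frame of arbor_face below 0.0025 m and horizontal distance between cutter and arbor_face below 0.003 m and angle between cutter's own z axis and vertical below 0.05 rad and angle between the x axis of cutter and the x axis of fixture, either way round below 0.1 rad), for 0.2 s.
2. the hex key stands at the bottom of the screw's socket before the screw has been turned (all of step 1 and z of key_tip in the frame of socket_floor below 0.004 m and horizontal distance between key_tip and socket_floor below 0.004 m and angle between key's own z axis and vertical below 0.12 rad and value of joint screw below 0.4 rad), for 0.1 s.
3. the screw is turned clockwise to its stop with the key still seated (all of step 1 and z of key_tip in the frame of socket_floor below 0.004 m and horizontal distance between key_tip and socket_floor below 0.004 m and angle between key's own z axis and vertical below 0.12 rad and value of joint screw above 0.9 rad), for 0.1 s.
At the end, for the whole second after the job is handed in: Cutter home on the arbor (underside within 2.5 mm of the face, 3 mm of the axis, tilt under 0.05 rad, slots within 0.1 rad of the keys), screw turned to at least 0.88 rad, key released and standing in it (tip within 4 mm of the socket floor and axis, lean under 0.12 rad), all at rest (all of step 1 and z of key_tip in the frame of socket_floor below 0.004 m and horizontal distance between key_tip and socket_floor below 0.004 m and angle between key's own z axis and vertical below 0.12 rad and value of joint screw above 0.88 rad and linear speed of key below 0.03 m/s and linear speed of cutter below 0.02 m/s); the robot touches nothing.
It fails at once if the face mill is tipped over (angle between cutter's own z axis and vertical above 0.7 rad).
It fails at once if one of the other things on the desk is moved more than 30 mm (distance of any of spray_can, screwdriver, wrench, tape_roll, mug, parts_case, end_mill_holder from where it was at the start of the episode above 0.03 m).
It also fails if it takes over 54 s, if anything falls off the work surface, if the arm or the gripper's body presses on something with over 40 N, if the wrist force passes 120 N, or if a joint passes its speed limit or range.

## Working session

There is one attempt and no reset: what is moved stays moved. The work goes in short steps, each a Python script; the robot and the scene stay as the last script left them, time stands still between calls to the robot, and variables do not carry over. Pictures are saved under pics/ and viewed, about 8 in all and at most 12, crops included, and the job is handed in when it is done.

```bash
ls; mkdir -p pics; cat > h.py <<'E'
import numpy as np,cv2
from scipy.spatial.transform import Rotation as R
from rig import bot
def rot(q): return R.from_quat([q[1],q[2],q[3],q[0]])
def quat(r):
    a=r.as_quat(); return [a[3],a[0],a[1],a[2]]
def snap(name):
    s=bot.read_state(); c=bot.read_camera(name)
    f=c["image"].shape[0]/2/np.tan(np.radians(c["fovy"])/2)
    if "mount" in c:
        M=np.array(c["mount"]); T=np.eye(4); T[:3,:3]=rot(s["tool_rot"]).as_matrix(); T[:3,3]=s["ee_pos"]; T=T@M
    else:
        T=np.eye(4); a=np.array(c["attitude"]); T[:3,:3]=rot(a).as_matrix() if a.size==4 else a; T[:3,3]=c["eye"]
    return dict(im=c["image"],d=c["depth"],f=f,cx=c["cx"],cy=c["cy"],T=T)
def ray(c,u,v): return c["T"][:3,:3]@np.array([(u-c["cx"])/c["f"],(v-c["cy"])/c["f"],1])
def onz(c,u,v,z):
    r=ray(c,u,v); o=c["T"][:3,3]; return o+r*(z-o[2])/r[2]
def pt(c,u,v): return c["T"][:3,3]+ray(c,u,v)*c["d"][int(v),int(u)]
def cloud(c):
    v,u=np.mgrid[0:480,0:640]; d=c["d"]
    P=np.stack([(u-c["cx"])/c["f"]*d,(v-c["cy"])/c["f"]*d,d],-1)
    P=P@c["T"][:3,:3].T+c["T"][:3,3]; P[d==0]=np.nan; return P
def proj(c,p):
    q=c["T"][:3,:3].T@(np.array(p)-c["T"][:3,3]); return c["f"]*q[:2]/q[2]+[c["cx"],c["cy"]]
def down(yaw,):  # tool x (jaw) at yaw in world, pointing down
    cy,sy=np.cos(yaw),np.sin(yaw); return yaw
E
python3 - <<'E'
from h import *
import pickle
s=bot.read_state(); print(s["tool_rot"],rot(s["tool_rot"]).as_matrix().round(3),s["clock"],s["grip_width"])
for n in ["top","side","wrist"]:
    c=snap(n); cv2.imwrite(f"pics/{n}0.png",c["im"]); pickle.dump(c,open(n+".pkl","wb")); print(n,c["f"],c["T"].round(2).tolist())
E
```

```text
pics
[ 0.56660187 -0.56605012  0.42374782 -0.42306899] [[ 0.283 -0.     0.959]
 [-0.959  0.001  0.283]
 [-0.001 -1.     0.   ]] 0.0 85.30413906126886
top 612.585518559116 [[0.0, -1.0, 0.06, 414.8], [-1.0, -0.0, 0.01, 22.13], [-0.01, -0.06, -1.0, 1521.52], [0.0, 0.0, 0.0, 1.0]]
side 486.7427407530768 [[-0.87, -0.26, 0.42, -57.17], [-0.49, 0.49, -0.72, 918.57], [-0.02, -0.83, -0.55, 791.97], [0.0, 0.0, 0.0, 1.0]]
wrist 340.68571199663546 [[0.28, -0.91, -0.29, 229.61], [-0.96, -0.27, -0.09, -506.81], [-0.0, 0.3, -0.95, 374.34], [0.0, 0.0, 0.0, 1.0]]
```

View pics/top0.png

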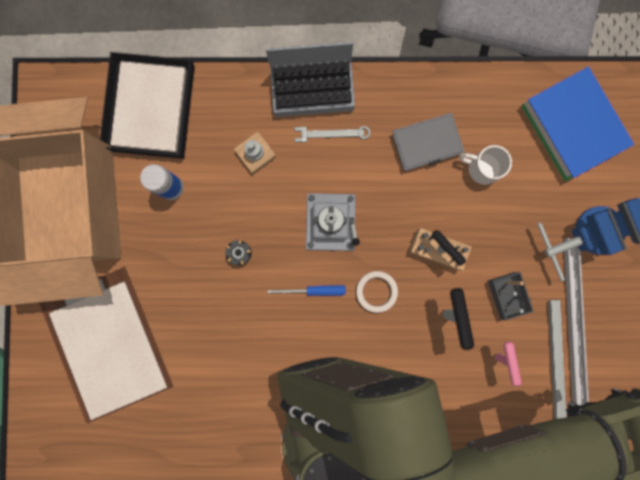

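View pics/side0.png

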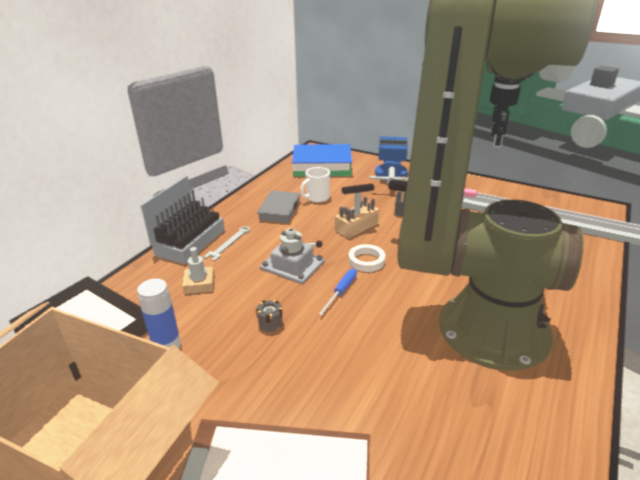

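The mill is at top (238,253) and the fixture at (331,221), with its lever at right, which is −y. There are three candidate keys. The black one in the wooden block at (449,247) is small, the black one at (460,318) is bigger, and the pink one is at (512,363). I choose the one in the wooden block and will check it in a crop.

```bash
python3 - <<'E'
from h import *
import pickle
c=pickle.load(open("top.pkl","rb")); im=c["im"]
a=cv2.resize(im[185:295,205:365],None,fx=5,fy=5,interpolation=cv2.INTER_CUBIC)
b=cv2.resize(im[215:395,390:550],None,fx=3.0,fy=3.0,interpolation=cv2.INTER_CUBIC)
b=cv2.resize(im[190:300,390:550],None,fx=5,fy=5,interpolation=cv2.INTER_CUBIC)
cv2.imwrite("pics/crop1.png",np.vstack([cv2.resize(a,(435,300)),cv2.resize(b,(435,300))]))
cv2.imwrite("pics/crop1.png",np.vstack([cv2.resize(im[190:290,200:360],(480,300),interpolation=2),cv2.resize(im[225:325,400:560],(480,300),interpolation=2)]))
P=cloud(c)
# components by height
for n,(u0,u1,v0,v1),(z0,z1) in [("cutter",(215,262,228,275),(40,60)),("cuttertop",(215,262,228,275),(30,60)),("fixpilot",(300,362,190,255),(100,130)),("arbface",(300,362,190,255),(88,99)),("block",(300,362,190,255),(50,64)),("plate",(300,362,190,255),(8,20)),("keyhandle",(405,475,225,280),(130,160)),("kblock",(405,475,225,280),(44,58)),("bigkey",(430,485,280,355),(90,250)),("mug",(455,515,140,190),(80,100)),("can",(135,190,160,205),(150,190)),("ehold",(230,280,130,175),(60,130)),("tape",(350,400,268,315),(18,30))]:
    Q=P[v0:v1,u0:u1].reshape(-1,3); Q=Q[(Q[:,2]>z0)&(Q[:,2]<z1)]
    if len(Q)<5: print(n,len(Q)); continue
    (cx,cy),(w,h),ang=cv2.minAreaRect(Q[:,:2].astype(np.float32))
    print(n,len(Q),"mean",Q.mean(0).round(1),"rect",round(cx,1),round(cy,1),round(w,1),round(h,1),round(ang,1),"zmax",Q[:,2].max().round(1))
E
```

```text
cutter 407 mean [462.2 230.8  47.8] rect 462.4 230.8 59.3 59.0 14.9 zmax 58.0
cuttertop 467 mean [462.3 230.2  46.2] rect 461.3 230.3 60.5 57.9 89.2 zmax 58.0
fixpilot 154 mean [538.7   6.6 110.1] rect 540.5 9.4 43.2 50.7 48.0 zmax 121.7
arbface 299 mean [539.5   6.8  94.3] rect 539.4 6.5 54.0 56.1 89.5 zmax 99.0
block 712 mean [533.3   1.7  55.9] rect 531.0 -5.9 113.0 101.8 90.0 zmax 63.9
plate 1027 mean [537.3  11.8  12.5] rect 537.6 0.1 132.9 152.9 88.6 zmax 19.9
keyhandle 426 mean [ 470.  -258.1  139.9] rect 470.4 -259.0 98.9 22.6 43.2 zmax 149.4
kblock 775 mean [ 469.1 -251.    51.2] rect 470.8 -259.2 131.3 61.5 69.8 zmax 57.9
bigkey 926 mean [ 313.6 -277.8  172.3] rect 313.3 -280.3 137.8 32.1 11.4 zmax 185.2
mug 260 mean [ 674.2 -376.4   88.8] rect 677.2 -374.9 88.4 79.5 35.5 zmax 98.5
can 614 mean [624.5 400.7 167.2] rect 625.2 402.3 58.6 60.0 14.8 zmax 176.5
ehold 216 mean [708.7 192.5  84.6] rect 711.2 193.9 38.3 36.9 9.8 zmax 119.5
tape 575 mean [ 368.4 -106.1   23.6] rect 367.9 -106.9 98.0 96.7 44.7 zmax 30.0
```

View pics/crop1.png

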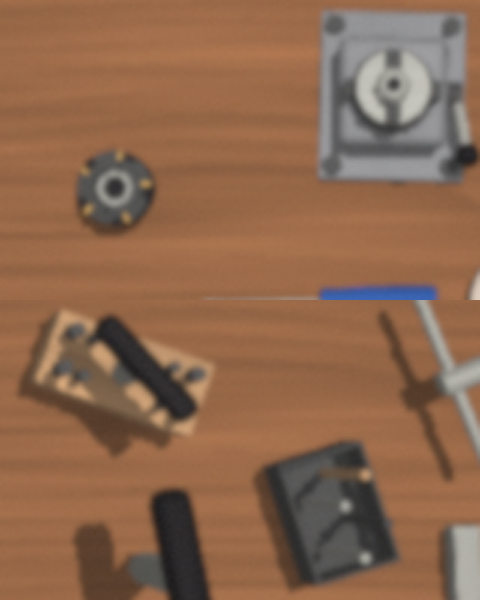

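The crop confirms the choice: the key in the block has a handle of 99 x 22.6 mm with its top near 142 mm, which matches the description. The one at (460,318) is bigger, at 138 mm. The drive keys run roughly along image-vertical (world x). Next I look at the key, fixture and mill from close by.

```bash
cat >> h.py <<'E'
def dn(deg):
    a=np.radians(deg); x=np.array([np.cos(a),np.sin(a),0]); y=np.array([0,0,-1.]); z=np.cross(x,y)
    return quat(R.from_matrix(np.stack([x,y,z],1)))
def st(m=""):
    s=bot.read_state(); print(m,"t%.1f"%s["clock"],np.round(s["ee_pos"],1),"F",np.round(s["ft_force"],1),"M",np.round(s["moment"],2),"g%.1f"%s["grip_width"],"j6 %.2f"%s["joint_positions"][5]); return s
E
python3 - <<'E'
from h import *
import pickle
for n,p,a in [("k",[470,-258.5,290],-46.8),("f",[539.4,6.5,250],0),("c",[462,230.5,200],27)]:
    bot.move_to(p,dn(a)); st(n); c=snap("wrist"); pickle.dump(c,open(f"w{n}.pkl","wb")); cv2.imwrite(f"pics/w{n}.png",c["im"])
    print(proj(c,p[:2]+[{"k":142,"f":115,"c":50}[n]]))
ims=[cv2.imread(f"pics/w{n}.png") for n in "kfc"]
cv2.imwrite("pics/three.png",np.vstack([np.hstack([cv2.resize(i,(400,300)) for i in ims[:2]]),np.hstack([cv2.resize(ims[2],(400,300)),np.zeros((300,400,3),np.uint8)])]))
E
```

```text
k t1.7 [ 469.5 -259.2  289.7] F [0.3 0.1 0. ] M [ 0.04 -0.07 -0.03] g85.5 j6 0.25
[317.91782891 215.76363623]
f t2.8 [539.5   5.4 250.2] F [-0.2  0.4 -0.4] M [-0.04 -0.03  0.08] g85.2 j6 -0.06
[318.97272736 218.32960551]
c t3.8 [462.8 229.6 200.4] F [-0.7  0.  -0.3] M [-0.02 -0.04 -0.01] g85.2 j6 -0.08
[319.45952099 214.29197437]
```

View pics/three.png

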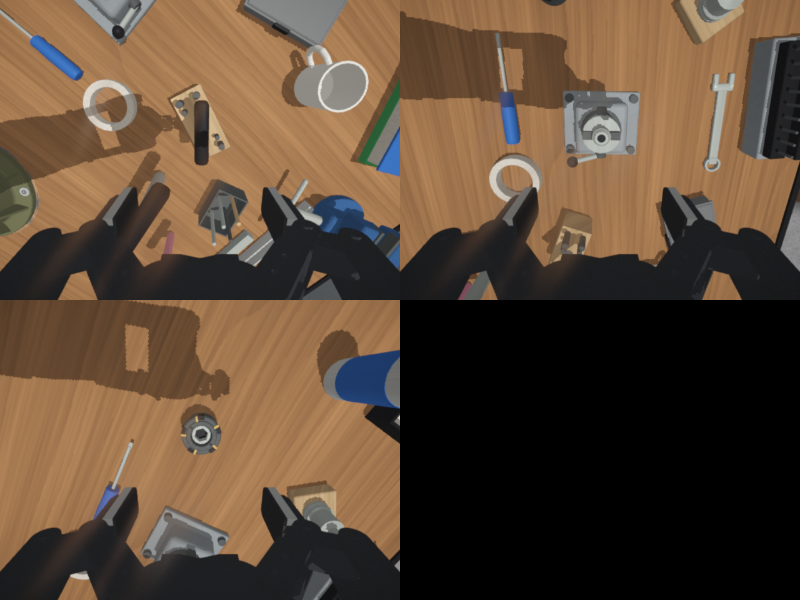

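The views show the key at (203,130), the fixture at (600,135) and the mill at (202,435), all close to where I predicted. Now an enlarged crop of the mill and the fixture.

```bash
python3 - <<'E'
from h import *
import pickle
a=cv2.imread("pics/wc.png")[175:255,282:362]; b=cv2.imread("pics/wf.png")[150:270,255:385]
cv2.imwrite("pics/crop2.png",np.hstack([cv2.resize(a,(400,400),interpolation=cv2.INTER_CUBIC),cv2.resize(b,(400,369),interpolation=cv2.INTER_CUBIC)[:400].copy() if 0 else cv2.copyMakeBorder(cv2.resize(b,(400,369),interpolation=cv2.INTER_CUBIC),0,31,0,0,0)]))
for n,zs in [("c",[(35,60)]),("f",[(90,99),(103,125),(50,62),(8,16)]),("k",[(130,150),(46,58)])]:
    c=pickle.load(open(f"w{n}.pkl","rb")); P=cloud(c)[140:330,240:400].reshape(-1,3)
    for z0,z1 in zs:
        Q=P[(P[:,2]>z0)&(P[:,2]<z1)]; r=cv2.minAreaRect(Q[:,:2].astype(np.float32))
        print(n,z0,len(Q),Q.mean(0).round(1),np.round(r[0],1),np.round(r[1],1),round(r[2],1))
E
```

```text
c 35 2969 [464.6 230.3  48.3] [464.9 229.4] [59.3 60.7] 24.8
f 90 1714 [542.3   7.5  95.9] [542.4   4.7] [55.8 57.4] 1.7
f 103 934 [541.9   5.9 111.7] [542.1   4.8] [55.5 26.4] 1.0
f 50 3567 [537.7   9.2  56.5] [534.  -8.] [113.3 103.3] 89.1
f 8 4526 [541.6  20.5  12.8] [542.3   4.6] [120.  140.3] 89.0
k 130 2383 [ 475.3 -259.   141.5] [ 473.8 -260.8] [97.5 21.6] 42.8
k 46 3411 [ 465.5 -272.3   52.6] [ 397.  -298.6] [267.3 175.9] 62.9
```

View pics/crop2.png

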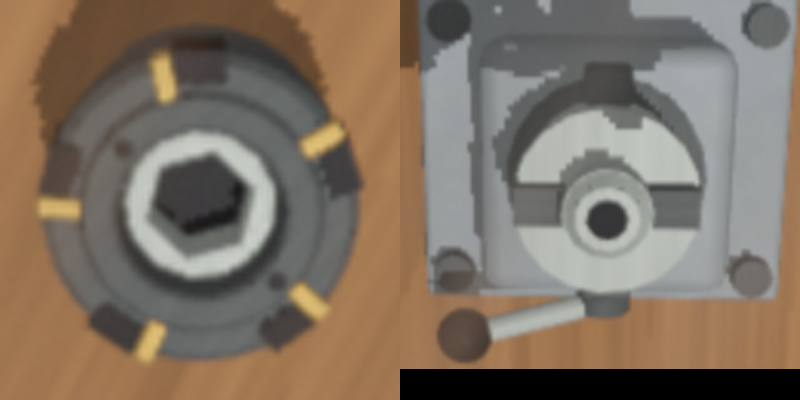

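The mill's slot holes are at crop (123,148) and (278,282), about −14° in the world. The fixture's yaw is about −1°. The wrist and top cameras differ by a constant of about (3,−1.5) mm whatever the wrist yaw, so I trust the wrist. Next I centre the mill with two perpendicular closings, which also checks the wrist calibration, and look at it in the hand.

```bash
python3 - <<'E'
from h import *
import pickle
c=pickle.load(open("wc.pkl","rb"))
a=onz(c,306.6,204.6,50);b=onz(c,337.6,231.4,50); d=b-a
print("holes",a.round(1),b.round(1),"dist",np.hypot(*d[:2]).round(1),"mid",((a+b)/2).round(1),"ang",np.degrees(np.arctan2(d[1],d[0])).round(1))
x,y=464.7,229.8
bot.move_to([x,y,110],dn(27)); bot.servo_line([x,y,24],speed=100); st("down")
bot.move_gripper(52,20); st("close1"); 
bot.move_gripper(85)
bot.servo_line([x,y,24],attitude=dn(-63),speed=100) if 0 else bot.move_to([x,y,24],dn(-63)); st("turned")
bot.move_gripper(50,80); s=st("close2")
bot.servo_line([x,y,74],speed=120); st("lift")
c=snap("wrist"); pickle.dump(c,open("wh.pkl","wb")); cv2.imwrite("pics/wh.png",c["im"])
tcp=np.array(bot.read_state()["ee_pos"]); print(proj(c,tcp),proj(c,tcp+[0,0,26]))
u,v=proj(c,tcp+[0,0,26]).astype(int)
cv2.imwrite("pics/crop3.png",cv2.resize(c["im"][max(v-75,0):v+75,u-100:u+100],(800,600),interpolation=cv2.INTER_CUBIC)); print(u,v)
E
```

```text
holes [447.3 233.3  50. ] [484.8 223.5  50. ] dist 38.7 mid [466.  228.4  50. ] ang -14.7
down t5.3 [465.1 230.   24.7] F [ 0.   0.7 -0.2] M [ 0.   -0.03  0.01] g85.7 j6 -0.08
close1 t5.7 [465.1 230.   24.8] F [-0.1  0.1  6. ] M [-0.11  0.26  0.06] g58.9 j6 -0.08
turned t7.5 [464.7 229.8  24. ] F [-0.3 -0.3 -0.2] M [-0.01 -0.02  0.03] g85.2 j6 1.49
close2 t7.9 [464.7 230.   24.9] F [-6.1 -1.  13.9] M [-0.19  1.04  0.06] g56.2 j6 1.49
lift t8.5 [464.2 229.6  73.1] F [ 0.3 -0.8 -6.5] M [ 0.07 -0.03  0.01] g56.2 j6 1.49
[316.8269226  287.74309296] [316.4432084  314.05631748]
316 314
```

View pics/crop3.png

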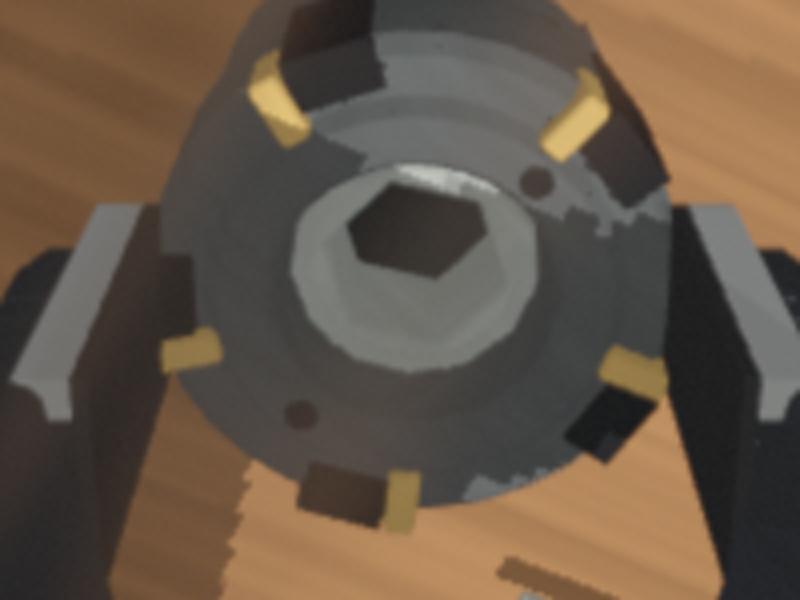

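The mill is held between the pads. Its slot holes are at crop (537,182) and (301,414), and the hex socket is visible around (418,265). Now I compute the slot angle and the wrist camera bias.

```bash
python3 - <<'E'
from h import *
import pickle
c=pickle.load(open("wh.pkl","rb"))
s=bot.read_state(); t=np.array(s["ee_pos"])
U=lambda x,y:(216+x/4,239+y/4)
a=onz(c,*U(301,414),t[2]+25);b=onz(c,*U(537,182),t[2]+25);d=b-a
print("dist",np.hypot(*d[:2]),"ang",np.degrees(np.arctan2(d[1],d[0])))
Rt=rot(s["tool_rot"]).as_matrix(); print("mid in tool",Rt.T@((a+b)/2-t), "toolyaw",np.degrees(np.arctan2(Rt[1,0],Rt[0,0])))
# fixture pilot circle / face edge fit in wf crop
w=pickle.load(open("wf.pkl","rb"))
B=lambda x,y:(255+(x-400)*130/400,150+y*120/369)
print("pilot top",onz(w,*B(606,221),115).round(1)," key L/R",onz(w,*B(535,206),102).round(1),onz(w,*B(680,209),102).round(1))
print("plate bolts",[onz(w,*B(*p),14).round(1).tolist() for p in [(447,20),(767,25),(453,271),(750,276)]])
E
```

```text
dist 38.84681532953241 ang -14.916847828057028
mid in tool [  1.50871093 -24.99885988  -0.77138769] toolyaw -62.99825766135879
pilot top [542.    3.3 115. ]  key L/R [520.8   4.5 102. ] [564.4   3.5 102. ]
plate bolts [[484.5, 52.6, 14.0], [601.9, 50.7, 14.0], [482.5, -44.0, 14.0], [599.8, -46.3, 14.0]]
```

```bash
python3 - <<'E'
from h import *
x,y=541.0,4.0; q=dn(-49)
s=bot.read_state(); e=s["ee_pos"]
bot.servo_line([e[0],e[1],165],speed=200)
bot.move_to([x,y,165],q); st("above")
print(bot.servo_line([x,y,138],speed=80,until_force=8)); st("a")
print(bot.servo_line([x,y,129],speed=40,until_force=10)); st("b")
print(bot.servo_line([x,y,121],speed=20,until_force=12)); st("c")
E
```

```text
above t10.1 [540.6   4.4 164. ] F [-0.2 -0.7 -7. ] M [0.01 0.01 0.02] g56.2 j6 0.80
False
a t10.6 [541.    4.3 137.9] F [ 0.7  0.3 -7.1] M [-0.04 -0.    0.03] g56.2 j6 0.80
False
b t10.9 [540.8   4.2 128.6] F [-0.2  3.1 -9.2] M [0.49 0.02 0.01] g56.3 j6 0.79
False
c t11.5 [540.9   4.1 120.7] F [ 1.1  3.  -9.5] M [ 0.62 -0.15 -0.02] g56.4 j6 0.79
```

```bash
python3 - <<'E'
from h import *
import pickle
x,y=541.0,4.4; q=dn(-49)
print(bot.servo_line([x,y,115],speed=20,until_force=25)); st("press")
bot.move_gripper(85); st("open")
bot.servo_line([x,y,210],speed=200)
bot.move_to([541,4,245],dn(0)); s=st()
c=snap("wrist"); pickle.dump(c,open("ws.pkl","wb"))
u,v=proj(c,[541,4,145]).astype(int); print(u,v)
P=cloud(c)[v-50:v+50,u-50:u+50].reshape(-1,3); Q=P[(P[:,2]>138)&(P[:,2]<160)]
print(np.median(Q,0),np.percentile(Q[:,2],[10,50,90]),cv2.minAreaRect(Q[:,:2].astype(np.float32)))
cv2.imwrite("pics/crop4.png",cv2.resize(c["im"][v-45:v+45,u-60:u+60],(800,600),interpolation=cv2.INTER_CUBIC))
E
```

```text
True
press t11.7 [541.6   4.6 120.1] F [-1.4  1.1  6.5] M [ 0.25  0.43 -0.04] g55.9 j6 0.80
open t12.1 [540.8   4.8 118.6] F [ 0.4 -0.1  0.6] M [ 0.01 -0.03  0.02] g85.0 j6 0.80
 t13.6 [540.7   4.  243.8] F [ 0.2 -0.1 -0.3] M [ 0.01 -0.03 -0.02] g84.9 j6 -0.06
319 231
[541.99604423   5.76022418 144.85974056] [142.1620634  144.85974056 146.41521564] ((542.5870971679688, 3.721221923828125), (60.02517318725586, 60.16895294189453), 86.56461334228516)
```

View pics/crop4.png

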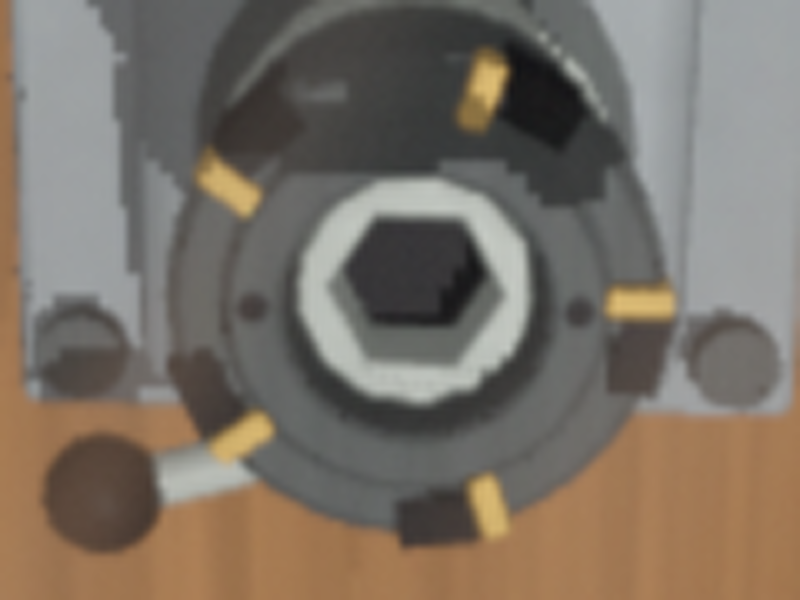

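The mill is home: its top is at 144.9 mm and the slot holes at crop (252,306) and (580,312) give −1°. The socket mouth corners at (330,287) and (505,290) put a corner near −2°. The wrist bias is consistent at (1.6,−0.8) mm in the tool frame. Now I fetch the key and insert it at a yaw of about −2°.

```bash
python3 - <<'E'
from h import *
kx,ky=473.3,-259.1
bot.move_to([kx,ky,200],dn(-47)); bot.servo_line([kx,ky,131],speed=120,until_force=10); st("at key")
bot.move_gripper(10,80); g=st("grip")
zg=g["ee_pos"][2]-12; print("zg",zg)
bot.servo_line([kx,ky,285],speed=150,until_force=25); st("lift")
x,y=541,4.5
bot.move_to([x,y,285],dn(-2)); st("over")
print(bot.servo_line([x,y,zg+141],speed=80,until_force=8)); st("mouth")
print(bot.servo_line([x,y,zg+122],speed=25,until_force=8)); s=st("in"); print("tip z",s["ee_pos"][2]-zg)
c=bot.read_camera("wrist"); cv2.imwrite("pics/in.png",c["image"]); 
E
```

```text
at key t15.4 [ 473.8 -259.   131.7] F [0.  0.4 0.3] M [-0.06 -0.   -0.03] g85.3 j6 0.25
grip t16.1 [ 473.3 -259.1  131. ] F [0.5 0.  0.6] M [-0.02 -0.01  0.02] g10.3 j6 0.25
zg 119.00581120391954
lift t17.3 [ 473.1 -258.9  284. ] F [ 0.4 -0.6  0.3] M [ 0.03 -0.02 -0.03] g9.9 j6 0.25
over t18.3 [541.    3.6 284.8] F [ 0.  -0.5 -0.9] M [-0.01  0.02  0.02] g10.0 j6 -0.02
False
mouth t18.8 [541.    4.1 259.9] F [ 0.1 -0.2  0.6] M [ 0.03  0.03 -0.01] g10.1 j6 -0.02
False
in t19.7 [541.1   4.5 241.2] F [ 0.1 -0.1  0.4] M [0.05 0.03 0.04] g10.2 j6 -0.02
tip z 122.1668845596929
```

View pics/in.png

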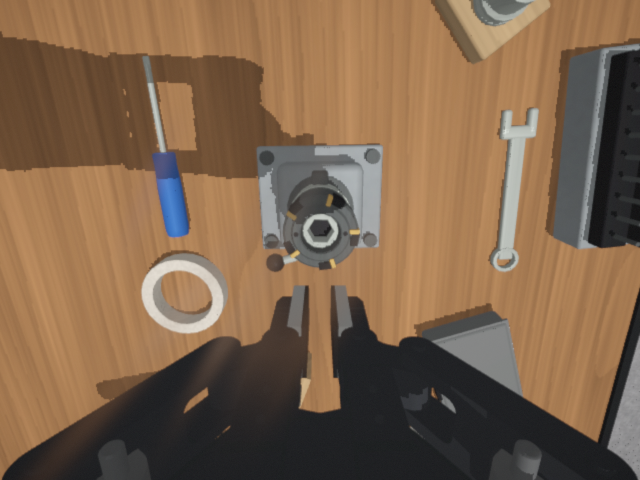

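The grip closed on nothing (10 mm, no force), so the fingers are empty. The mill is still home with its screw visible at (320,230). I go back to look at the key.

```bash
python3 - <<'E'
from h import *
import pickle
bot.move_gripper(85)
bot.servo_line([541,4,290],speed=200)
bot.move_to([473.3,-259.1,290],dn(-47)); st()
c=snap("wrist"); pickle.dump(c,open("wk2.pkl","wb")); 
w=pickle.load(open("wk.pkl","rb"))
u,v=proj(c,[473.3,-259.1,142]).astype(int); print(u,v)
P=cloud(c)
Q=P[v-70:v+70,u-70:u+70].reshape(-1,3); Q=Q[(Q[:,2]>110)&(Q[:,2]<170)]; print(len(Q),np.median(Q,0),np.percentile(Q[:,2],[5,50,95]),cv2.minAreaRect(Q[:,:2].astype(np.float32)))
cr=lambda c:cv2.resize(c["im"][v-80:v+80,u-90:u+90],(400,356),interpolation=cv2.INTER_CUBIC)
t=snap("top"); 
cv2.imwrite("pics/crop5.png",np.vstack([np.hstack([cr(w),cr(c)]),np.hstack([cv2.resize(t["im"][215:285,400:490],(314,244)),cv2.resize(snap("side")["im"][160:260,310:430],(486,244))[:, :486]])]))
E
```

```text
t21.9 [ 473.7 -258.2  289.7] F [-0.7  0.7  0.5] M [-0.01 -0.04 -0.02] g84.5 j6 0.25
318 217
2350 [ 476.04514871 -258.2287805   142.04042106] [137.15924713 142.04042106 143.72185342] ((473.4774169921875, -261.04833984375), (98.21229553222656, 21.59416961669922), 42.942100524902344)
```

View pics/crop5.png

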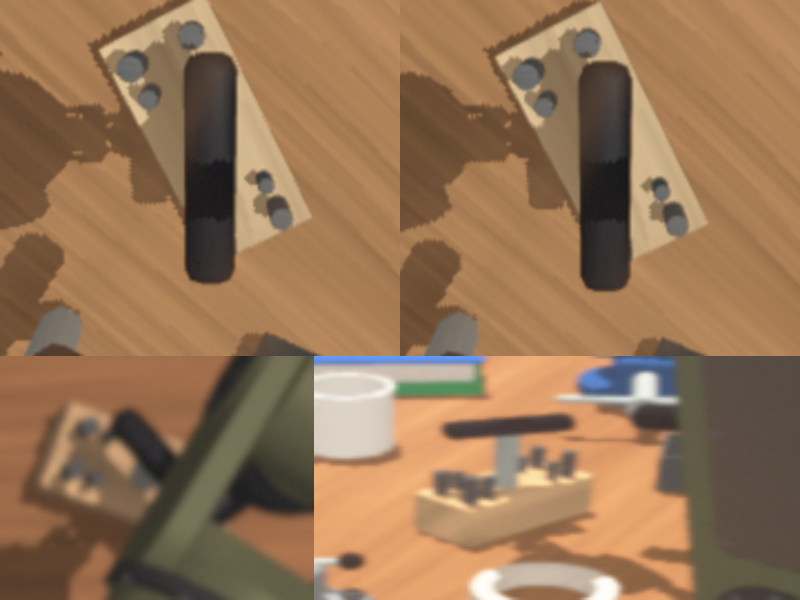

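The key stands unmoved in the block, so the fingers closed without touching it. I repeat the grasp in stages with pictures to see why.

```bash
python3 - <<'E'
from h import *
import pickle
kx,ky=473.3,-259.1
bot.servo_line([kx,ky,129],speed=150,until_force=10); st("at key")
ims=[]
def look():
    w=bot.read_camera("wrist"); s=bot.read_camera("side")["image"]
    ims.append(np.hstack([cv2.resize(w["image"],(400,300)),cv2.resize(s[100:250,280:480],(400,300),interpolation=2)]))
look()
bot.move_gripper(28,60); st("28")
bot.move_gripper(12,60); st("12"); look()
cv2.imwrite("pics/grip.png",np.vstack(ims))
E
```

```text
at key t23.3 [ 473.6 -259.3  129.8] F [ 0.1 -0.1  1. ] M [ 0.02 -0.   -0.04] g84.8 j6 0.25
28 t24.0 [ 473.3 -259.1  129. ] F [0.3 0.6 0.7] M [-0.01  0.02  0.01] g27.7 j6 0.25
12 t24.3 [ 473.3 -259.1  129. ] F [ 0.7  1.  -0.9] M [ 0.01 -0.05 -0.02] g12.0 j6 0.25
```

View pics/grip.png

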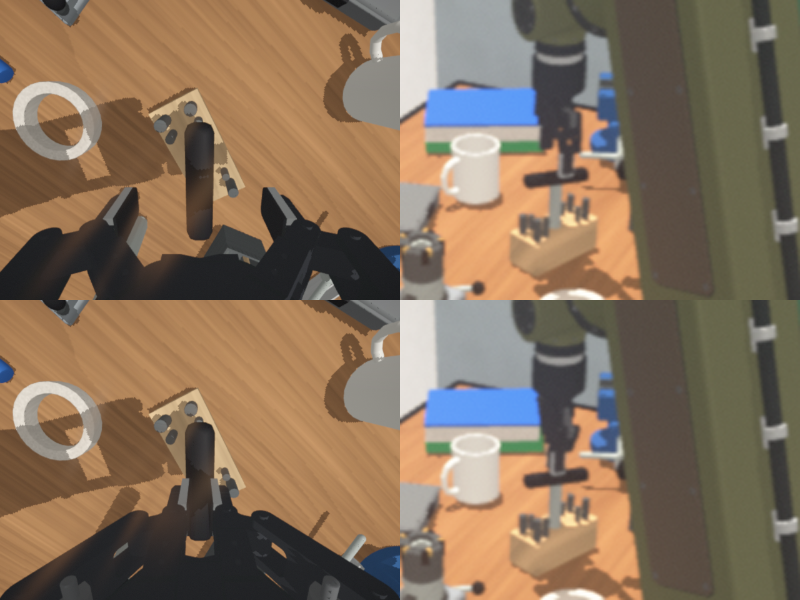

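The wrist view shows the closed fingers flanking or standing over the handle at (200,490). In the side view the fingertips seem to end at the handle's top (555,470). I check the heights with depth.

```bash
python3 - <<'E'
from h import *
c=snap("wrist"); s=snap("side"); P=cloud(c); st()
cv2.imwrite("pics/g2.png",np.vstack([cv2.resize(c["im"][170:410,250:390],(350,600),interpolation=2)]))
for v in range(200,400,12):
    print(v,[ "%d,%d,%d"%tuple(P[v,u]) if np.isfinite(P[v,u,0]) else "-" for u in range(290,356,8)])
for z in (142,132,122,110,52): print(z,proj(s,[473.3,-259.1,z]).round(1))
S=cloud(s)
print([S[v,357].round(0).tolist() for v in range(160,215,4)])
h=np.hstack([cv2.resize(c["im"][170:410,250:390],(350,600),interpolation=2),cv2.resize(s["im"][130:230,320:395],(450,600),interpolation=2)]); cv2.imwrite("pics/g2.png",h)
E
```

```text
t24.5 [ 473.3 -259.1  129. ] F [-0.1 -0.3  0. ] M [-0.06 -0.06 -0.03] g11.7 j6 0.25
200 ['482,-224,53', '485,-228,52', '503,-223,136', '506,-226,137', '509,-228,138', '511,-231,137', '513,-234,133', '504,-261,10', '508,-268,1']
212 ['475,-230,52', '497,-224,138', '500,-226,140', '503,-229,143', '505,-231,142', '508,-234,142', '510,-237,140', '502,-259,52', '501,-275,0']
224 ['469,-235,53', '493,-228,139', '497,-230,142', '499,-232,143', '501,-235,142', '504,-237,143', '506,-240,140', '496,-265,53', '500,-269,53']
236 ['462,-241,53', '489,-232,138', '492,-234,142', '495,-236,141', '497,-239,142', '500,-241,142', '502,-244,140', '489,-271,53', '493,-275,52']
248 ['455,-248,52', '485,-236,137', '488,-237,142', '491,-240,142', '493,-243,142', '496,-245,143', '498,-248,140', '483,-277,54', '487,-281,54']
260 ['448,-254,52', '480,-240,137', '484,-241,143', '487,-244,142', '489,-246,142', '492,-249,142', '494,-252,141', '476,-284,53', '480,-288,53']
272 ['440,-260,51', '475,-244,136', '479,-245,141', '482,-248,142', '485,-251,141', '487,-253,142', '489,-257,140', '469,-291,52', '474,-293,56
[... 1195 characters left out ...]
['478,-244,212', '338,-356,1', '435,-286,141', '438,-288,142', '441,-291,142', '444,-295,142', '366,-386,1', '484,-261,204', '492,-254,216']
392 ['478,-245,215', '327,-367,0', '332,-373,0', '339,-378,2', '344,-385,0', '349,-391,0', '356,-395,2', '474,-271,193', '491,-254,220']
142 [357.8 185.8]
132 [357.7 188.8]
122 [357.6 191.9]
110 [357.4 195.5]
52 [356.8 212.4]
[[468.0, -236.0, 234.0], [469.0, -238.0, 221.0], [468.0, -238.0, 209.0], [466.0, -235.0, 198.0], [472.0, -248.0, 179.0], [470.0, -244.0, 168.0], [470.0, -246.0, 155.0], [470.0, -246.0, 142.0], [470.0, -248.0, 127.0], [471.0, -250.0, 113.0], [470.0, -249.0, 100.0], [471.0, -252.0, 85.0], [470.0, -253.0, 71.0], [469.0, -251.0, 58.0]]
```

View pics/g2.png

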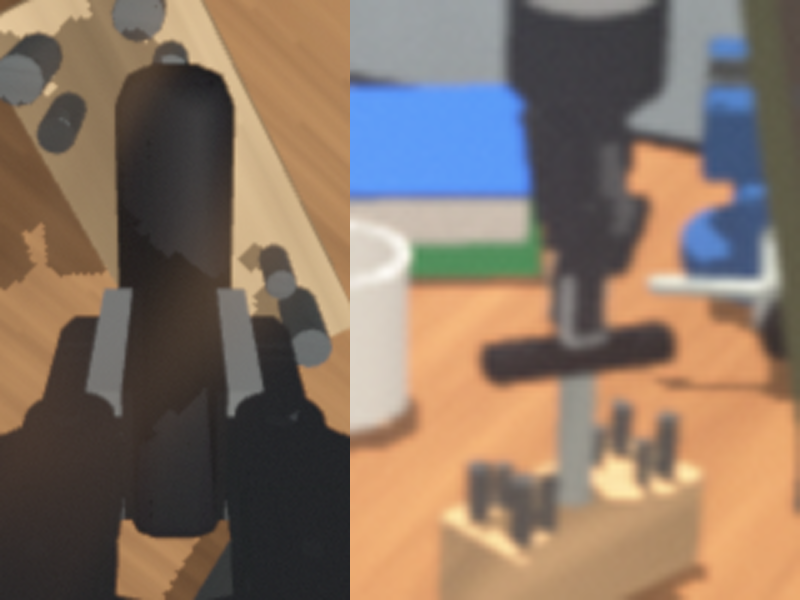

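The fingertips are really at z≈149 with the TCP at 129, so they stand about 20 mm behind the reported TCP instead of 19 mm ahead. They closed just above the handle top at 142. The mill was held by its upper rim for the same reason, but its placing was relative to the grip, so it was not affected. I go about 32 mm lower, with a force guard.

```bash
python3 - <<'E'
from h import *
kx,ky=473.3,-259.1
print("tip_reach",bot.tip_reach)
bot.servo_line([kx,ky,140],speed=150)
bot.move_gripper(85)
print(bot.servo_line([kx,ky,97],speed=100,until_force=8)); st("low")
bot.move_gripper(10,80); g=st("grip")
E
```

```text
tip_reach 19.0
False
low t26.0 [ 473.5 -259.2   97.3] F [ 0.3 -0.2  0.1] M [0.05 0.04 0.  ] g85.0 j6 0.25
grip t26.6 [ 473.5 -259.2   97.4] F [-0.3  0.3  4.4] M [0.09 0.12 0.01] g20.9 j6 0.25
```

```bash
python3 - <<'E'
from h import *
kx,ky=473.3,-259.1; zg=85.4
print(bot.servo_line([kx,ky,zg+165],speed=150,until_force=30)); st("lift")
x,y=541,4.5
bot.move_to([x,y,zg+165],dn(-2)); st("over")
print(bot.servo_line([x,y,zg+141],speed=80,until_force=8)); st("mouth")
print(bot.servo_line([x,y,zg+123],speed=25,until_force=8)); s=st("in"); print("tip z",s["ee_pos"][2]-zg)
E
```

```text
False
lift t27.8 [ 473.  -258.9  249.4] F [-0.5 -0.2 -2.8] M [-0.02 -0.01  0.02] g20.8 j6 0.25
over t28.8 [541.    3.5 250.2] F [ 0.5 -1.4 -2.4] M [-0.   -0.03  0.02] g20.9 j6 -0.02
False
mouth t29.3 [540.9   4.1 226.2] F [-0.8  0.1 -1.8] M [ 0.01 -0.02  0.03] g21.2 j6 -0.02
True
in t29.8 [541.3   4.8 216.9] F [-0.2  1.5  5.7] M [ 0.34  0.08 -0.01] g20.8 j6 -0.02
tip z 131.45415493153743
```

```bash
python3 - <<'E'
from h import *
zg=85.4
for dy,dx,a in [(1,0,-2),(0.5,0,1),(1.5,0,-5),(1,1,-2),(1,-1,-2),(0.5,0,-8)]:
    x,y=541+dx,4.5+dy
    bot.servo_line([x,y,zg+133],attitude=dn(a),speed=20)
    hit=bot.servo_line([x,y,zg+121],speed=30,until_force=12); s=st((dx,dy,a,hit)); tz=s["ee_pos"][2]-zg; print("tip",tz)
    if tz<124.5: break
E
```

```text
(0, 1, -2, True) t30.3 [541.1   5.6 215.7] F [ 2.   1.4 -2.4] M [ 0.22 -0.62 -0.03] g20.8 j6 -0.02
tip 130.3256908896394
(0, 0.5, 1, True) t30.8 [541.3   5.1 216.8] F [-0.   1.1  6.3] M [0.25 0.23 0.01] g20.8 j6 -0.07
tip 131.38001849909605
(0, 1.5, -5, True) t31.4 [541.4   6.1 207.3] F [-0.1  1.3  7.7] M [ 0.14  0.06 -0.04] g20.7 j6 0.03
tip 121.86969540796338
```

The key is seated, with the tip height at 121.9 against 122 expected. Now I dwell, then turn clockwise about the key's axis while watching the moment.

```bash
python3 - <<'E'
from h import *
zg=85.4
bot.servo_line([541.2,6.0,zg+121.8],attitude=dn(-5),speed=20); bot.dwell(0.3); st("seated")
for a in [-15,-25,-35,-45,-54,-60,-64,-68,-72,-76]:
    r=np.radians(a); p=[541.1-1.5*np.sin(r),4.5+1.5*np.cos(r),zg+121.8]
    bot.servo_line(p,attitude=dn(a),speed=20); s=st(a); X=rot(s["tool_rot"]).as_matrix(); print("  yaw %.1f"%np.degrees(np.arctan2(X[1,0],X[0,0])))
    if abs(s["moment"][2])>1.2: print("stop"); break
E
```

```text
seated t32.0 [541.3   6.  207.3] F [1.9 0.8 4.9] M [ 0.27 -0.3   0.02] g20.5 j6 0.03
-15 t32.3 [541.7   6.  207.3] F [1.8 0.1 4. ] M [ 0.33 -0.57  0.01] g20.6 j6 0.20
  yaw -14.8
-25 t32.6 [541.8   5.9 207.3] F [2.3 0.6 5. ] M [ 0.34 -0.55 -0.01] g21.1 j6 0.37
  yaw -24.7
-35 t33.0 [542.1   5.7 207.3] F [1.1 1.3 4.9] M [ 0.32 -0.55 -0.01] g20.6 j6 0.55
  yaw -34.7
-45 t33.3 [542.2   5.6 207.3] F [1.7 1.2 5.6] M [ 0.38 -0.48  0.03] g21.0 j6 0.72
  yaw -44.7
-54 t33.6 [542.4   5.4 207.3] F [0.9 1.7 5.2] M [ 0.37 -0.5  -0.03] g20.9 j6 0.88
  yaw -53.7
-60 t33.9 [542.5   5.3 207.3] F [2.2 1.5 4.3] M [ 0.36 -0.46 -0.  ] g21.1 j6 0.98
  yaw -59.7
-64 t34.1 [542.5   5.2 207.3] F [1.8 1.6 5. ] M [ 0.45 -0.54 -0.01] g20.8 j6 1.05
  yaw -63.7
-68 t34.4 [542.6   5.2 207.3] F [2.6 1.7 4.9] M [ 0.44 -0.5   0.04] g20.7 j6 1.12
  yaw -67.6
-72 t34.6 [542.5   5.1 207.3] F [1.5 1.9 5.1] M [ 0.47 -0.43  0.22] g20.9 j6 1.19
  yaw -71.6
-76 t34.9 [542.5   5.2 207.3] F [1.3 3.8 5.8] M [ 0.88 -0.32  0.27] g20.7 j6 1.26
  yaw -75.6
```

```bash
python3 - <<'E'
from h import *
zg=85.4
for a in [-79,-82,-85]:
    r=np.radians(a); p=[541.1-1.5*np.sin(r),4.5+1.5*np.cos(r),zg+121.8]
    bot.servo_line(p,attitude=dn(a),speed=20); s=st(a); X=rot(s["tool_rot"]).as_matrix(); print("  yaw %.1f"%np.degrees(np.arctan2(X[1,0],X[0,0])))
    if abs(s["moment"][2])>0.6: print("stop"); break
bot.dwell(0.3); st("held")
E
```

```text
-79 t35.1 [542.5   5.2 207.3] F [1.6 3.9 6.5] M [ 0.99 -0.24  0.38] g21.1 j6 1.31
  yaw -78.6
-82 t35.4 [542.6   5.2 207.3] F [1.3 4.4 6.2] M [ 0.97 -0.33  0.33] g21.2 j6 1.37
  yaw -81.6
-85 t35.6 [542.6   5.1 207.3] F [0.9 3.6 4.9] M [ 0.94 -0.35  0.44] g20.8 j6 1.42
  yaw -84.6
held t35.9 [542.6   5.1 207.3] F [1.  3.  6.7] M [ 1.01 -0.33  0.47] g20.9 j6 1.42
```

The moment levelled off at about 0.4 N m while the wrist kept turning, so the screw is at its stop and the handle was slipping in the pads. I release, retreat and check.

```bash
python3 - <<'E'
from h import *
bot.move_gripper(85); st("open")
s=bot.read_state()["ee_pos"]
print(bot.servo_line([s[0],s[1],360],speed=120,until_force=10)); st("up")
bot.dwell(0.2)
c=snap("wrist"); P=cloud(c)
q=P.reshape(-1,3); m=(abs(q[:,0]-541)<75)&(abs(q[:,1]-4)<75)
H=q[m&(q[:,2]>225)&(q[:,2]<262)]; r=cv2.minAreaRect(H[:,:2].astype(np.float32)); print("handle",len(H),np.percentile(H[:,2],[5,50,95]),r)
A=np.c_[H[H[:,2]>np.median(H[:,2])-3]]; co=np.linalg.lstsq(np.c_[A[:,:2]-A[:,:2].mean(0),np.ones(len(A))],A[:,2],rcond=None)[0]; print("slope",co)
C=q[m&(q[:,2]>138)&(q[:,2]<150)]; print("mill",len(C),np.percentile(C[:,2],[10,50,90]))
u,v=proj(c,[541,5,200]).astype(int); s=snap("side"); a,b=proj(s,[541,5,190]).astype(int)
cv2.imwrite("pics/end.png",np.hstack([cv2.resize(c["im"][v-90:v+90,u-75:u+75],(400,480),interpolation=2),cv2.resize(s["im"][b-60:b+60,a-50:a+50],(400,480),interpolation=2)]))
E
```

```text
open t36.6 [542.6   4.6 207.1] F [ 0.4 -0.1  0.7] M [ 0.05 -0.04  0.03] g85.1 j6 1.42
False
up t38.0 [542.4   4.6 359.3] F [-0.1  0.3 -0.9] M [ 0.02  0.   -0.04] g85.0 j6 1.42
handle 3019 [247.01834356 251.96640417 253.6456683 ] ((542.40380859375, 3.8619823455810547), (98.24945831298828, 22.023418426513672), 8.136775970458984)
slope [5.69741994e-04 3.40295520e-03 2.52050620e+02]
mill 862 [142.90885162 144.8340591  146.36839835]
```

View pics/end.png

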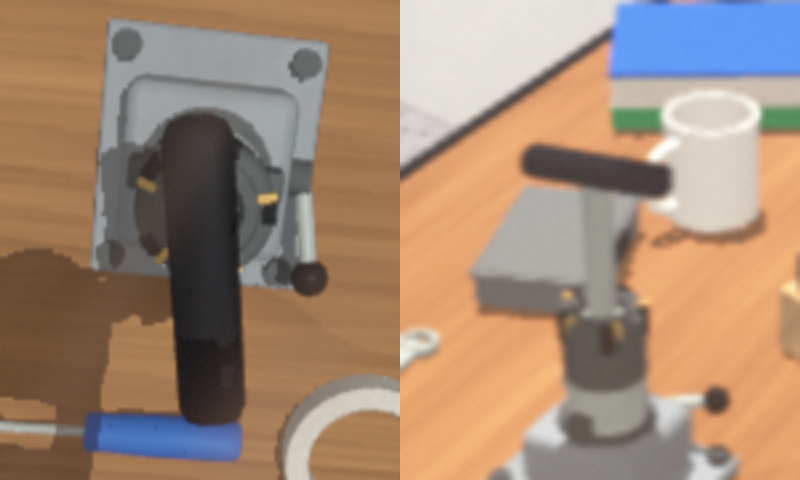

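The final picture shows the key upright in the mill, with the handle from (200,120) to (210,410), and nothing else disturbed. Handle top is 252.0, against 252 expected. The handle yaw implies more turn than the stop allows (about 77° against about 65°), so I check the mill's yaw from the gold inserts before and after.

```bash
python3 - <<'E'
from h import *
import pickle
def ins(c,ctr,m):
    hsv=cv2.cvtColor(c["im"],cv2.COLOR_BGR2HSV); g=cv2.inRange(hsv,(17,90,120),(32,255,255))
    n,l,s,ce=cv2.connectedComponentsWithStats(g)
    for i in range(1,n):
        p=onz(c,*ce[i],143); d=p[:2]-ctr
        if s[i,4]>=4 and 18<np.hypot(*d)<34: print(m,s[i,4],"r %.1f ang %.1f"%(np.hypot(*d),np.degrees(np.arctan2(d[1],d[0]))))
w=pickle.load(open("ws.pkl","rb")); ins(w,np.array([542.6,3.7]),"before")
c=snap("wrist"); ins(c,np.array([542.1,3.2]),"after"); 
# before: fit socket mouth hexagon yaw: mean gradient along the projected outline
g=cv2.GaussianBlur(cv2.cvtColor(w["im"],cv2.COLOR_BGR2GRAY),(0,0),.7).astype(np.float32)
G=np.hypot(cv2.Sobel(g,5,1,0),cv2.Sobel(g,5,0,1)); best=[]
for a in range(-30,30,2):
  for ox in np.arange(-1.5,1.6,.5):
    for oy in np.arange(-1.5,1.6,.5):
      k=np.radians(a+60*np.arange(7)); C=np.c_[np.cos(k),np.sin(k)]*9/np.cos(np.pi/6)
      L=np.concatenate([C[i]+(C[i+1]-C[i])*np.linspace(0,1,12)[:,None] for i in range(6)])+[542.6+ox,3.7+oy]
      uv=np.array([proj(w,[*p,137]) for p in L]).astype(np.float32)
      best.append((cv2.remap(G,uv[None,:,0],uv[None,:,1],1).mean(),a,ox,oy))
print(sorted(best)[::-1][:6])
E
```

```text
before 50 r 26.3 ang 74.5
before 50 r 26.8 ang 147.8
before 50 r 25.9 ang -0.2
before 41 r 27.4 ang -141.9
before 48 r 27.4 ang -72.4
after 17 r 26.9 ang 73.3
after 28 r 25.5 ang -75.5
after 13 r 28.5 ang 142.3
[(np.float32(266.043), -4, np.float64(-0.5), np.float64(-0.5)), (np.float32(265.3762), -2, np.float64(-0.5), np.float64(-0.5)), (np.float32(264.7942), 0, np.float64(-0.5), np.float64(-0.5)), (np.float32(264.32956), -6, np.float64(-0.5), np.float64(-0.5)), (np.float32(263.8317), 0, np.float64(-0.5), np.float64(0.0)), (np.float32(263.13043), 2, np.float64(-0.5), np.float64(-0.5))]
```

```bash
python3 -c "
from h import *
st('final'); bot.finish_job()"
```

```text
final t38.3 [542.6   4.6 359.9] F [ 0.1  0.1 -0.5] M [-0.07  0.02 -0.01] g84.8 j6 1.42
the job is handed in; nothing more can be done
```

I handed the job in at 38.3 s with the mill on the arbor and the key standing in the screw. I never measured the screw angle itself, so "turned to its stop" is inferred.

**Mill:** I centred it with two closings, placed it by its slot holes and pressed it home. Its top measured 144.9 mm, against 145 expected, and still 144.8 at the end.

**Key:** The first grasp of the key closed on nothing. The fingertips are about 20 mm behind the reported TCP rather than 19 mm ahead, so they shut just above the handle. I found this from depth, gripped 32 mm lower, and the key came out cleanly. The key first jammed about 5 mm into the socket. A small sideways and yaw search seated it, with the tip at 121.9 mm against 122 expected.

**Screw:** I turned the key clockwise from a yaw of −5°. There was no resistance for about 65°, then the moment rose to about 0.4 N m.

**Last checks:**
- The key is released and upright, its handle top at 252.0 mm as expected and level.
- The gripper is open and clear above the key.
- No bystander looked displaced in the last pictures, though I did not measure them again.

**What disagreed:**
- The handle ended at about 77° of turn, where I expected about 65°. I take this as play or give in the socket past the stop.
- The mill turned about 1–5° against its drive keys while I tightened. Slot play allows about 2.5°, and the limit is 5.7°.

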